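# Fetch the spindle nut from behind glue and oil, bin it, put the rest back

## Task

The steel spindle nut is stuck behind the glue bottle and the oil tin on the plywood tray: first move both of these, standing upright, to the black rubber mat, then turn the hardware carousel by its knob until its empty bin is squarely at the brass pointer. Now take the nut from the tray and put it in that bin, leaving the bin at the pointer. Finally stand the bottle and the tin back on the tray, each on the very spot where it stood at the start and the tin square with the tray as before, never tipping either over and leaving the small screw jar alone.

Things in the scene. Friction and masses are not known exactly. Their poses are not given: they have to be found in the camera images.
- bottle_mid (a point): Glue bottle, white plastic, loose, round: 54 mm diameter, straight sides to 98 mm above its foot, then a thin grey nozzle to 125 mm. Point: on its axis, 62.5 mm above its foot. 0.15-0.31 kg. Grip round the straight part 80 to 90 mm above its foot, so the nozzle clears the gripper's body. Starts on the tray in front of the nut, beside the tin (either may be left).
- tin_mid (a point): Oil tin, bare metal, loose, upright box shape: 42 mm along its x, 62 mm along its y, 113 mm tall, with a black round cap off-centre on top to 125 mm. Point: its centre, 62.5 mm above its foot; z up. 0.18-0.37 kg. Grip across the 42 mm, 80 to 90 mm above its foot. Starts on the tray, its axes within 0.12 rad of the tray's.
- nut_mid (a point): Spindle nut, plain steel, loose, hexagonal, 36 mm across flats (flats face along its x axis and every 60 degrees from it), 36 mm tall, dark bore on top. Point: its centre, 18 mm above its foot; z up. 0.2 kg. Starts on the tray behind bottle and tin, too close to them for a gripper to come down on it.
- jar_mid (a point): Small amber screw jar with brass lid, loose, 46 mm diameter, 40 mm tall, standing in a far corner of the tray. The point is its centre, 20 mm up. Not to be moved.
- tray: Supplies tray, fixed: plywood board 180 mm along its x (away from the robot) by 240 mm along its y, its floor 12 mm above the table, with a rim 6 mm wide whose top is 18 mm above the table. Origin at its centre at table height.
- mat: Black rubber mat, fixed, flat on the table to one side of the tray (left or right varies): 260 mm along its x by 170 mm along its y, 4 mm thick. Origin at its centre at table height. Room for bottle and tin one behind the other along x.
- carousel: Hardware carousel, on the other side of the tray from the mat. Fixed base; a grey wheel of 120 mm radius with four bins turns about its upright axis (light friction, under 2 N at the knob) and stays where left. Brass diamond pointer on an arm of the base, 141 mm from the axis, on the robot's side. Origin: on the axis at table height; its -x axis points to the pointer.
- bin (a point): The carousel's one empty bin, a quarter circle; the others hold bolts, dowels and washers. Point: on its floor, 28 mm above the table, 68 mm from the wheel's axis, centre of the largest circle (48 mm radius) that fits in; its x axis points to the wheel's axis; it turns with the wheel. Walls and the 4 mm dividers stand 25 mm above the floor.
- stop (a point): Where bin must be when the empty bin is at the pointer. Fixed, 28 mm above the table; the wheel's axis lies 68 mm from this point along its x axis. At the start the empty bin stands 0.6 to 1.8 rad counter-clockwise (from above) of it: turn the wheel clockwise by that angle. Nothing stops the wheel there.
- knob (a point): Upright round black knob on the wheel, 18 mm diameter, over the divider on the empty bin's clockwise side (from above), 100 mm from the wheel's axis, 45 degrees from the bin's middle. Point: on the knob's axis, 78 mm above the table; the black grip spans 58 to 98 mm above the table. Grip it from above and lead it round its circle; it may turn between the fingers.
Things that resemble listed ones, but are neither listed nor needed, are in the scene too. Leave any purple or red look-alike of the part that bears bottle_mid alone.

How it is judged:
By the outcome, as a careful person would: the job done as asked, in the order asked, and still so for the second after the job is handed in, with the robot touching nothing.
It also fails if it takes over 144 s, if anything falls off the work surface, if the arm or the gripper's body presses on something with over 40 N, if the wrist force passes 120 N, or if a joint passes its speed limit or range.

## Robot

A 6-joint arm with a two-finger parallel gripper is mounted at the origin on the work surface. World frame = base frame: x ahead of the robot, y to its left, z up, the work surface at z = 0. Lengths are in m, angles in rad, forces in N, time in s.
With the tool pointing down it reaches from about 0.225 to 0.875 m from the base axis. Payload 3.4 kg.
Tool frame: the origin (TCP) lies midway between the tips of the shut fingers; the grasp point (between the pads) lies 19 mm behind it (manip.grip_point_offset is the distance from the TCP to the grasp point, in m); z points along the fingers, y is the line along which they close (so a half turn about z gives the same grasp; the last joint's range is limited). The gripper opens to 85 mm and grips with 20 to 120 N. Pads are 22 mm wide; open, the fingers measure 114 mm over their backs; the gripper's body (76 mm by 85 mm) begins 54 mm behind the grasp point. The pads swing forward as they close: fully open they stand 13 mm farther back than shut.
Start: joints at [-1.466, 0.276, 1.505, -0, 1.361, -0.121], TCP at [0.129, -0.56, 0.231] pointing down, gripper open.
Joint ranges: [-2.89, 2.89], [-0.75, 2.08], [0.22, 2.7], [-1.18, 4.32], [0.11, 2.71], [-2.7, 2.7]. Speed limits (rad/s): [2.57, 2.57, 3.14, 3.14, 3.14, 3.14].

## Interface

Orientations are given as a unit quaternion [w, x, y, z].
In Python, from rig import manip gives the robot as it stands.
- The arm moves only by the shell command python3 -m handwheel 'ROWS' [FORCE]. ROWS is JSON, a list of rows, each an object with "translation": the shift along the tool's x, y, z in m, a list of three; "angular": the turn, a rotation vector about the tool's x, y, z in degrees, a list of three; "hand": the closure, from 0 (fully open) to 1 (shut). A call has 1 to 10 rows; each row shifts and turns the commanded pose from where the row before left it, along the tool's axes as they then stand; what a row does not reach is not made up. A row lasts 1/12 s, in which the tool goes at most 41.7 mm and 7.16 degrees, less where a joint would pass 70% of its speed; a pose out of reach is approached as far as the arm can. A call with a gripper value outside its range is refused whole. The fingers move at their own pace and stop on an object; FORCE is the grip in N (left out, the last holds). Time passes only in rows, so rows that do not move let the fingers close. It gives the time, the measured TCP pose, the force, the opening and the grip force at its end, in the units of the state.
- manip.get_state(): the state, without advancing time (a new reading comes with each control period).
- manip.get_image(name): name is "scene" or "top"; returns the picture (480x640x3 uint8, red, green, blue); there is no depth.
- manip.camera_info(name): a dict with "camera_matrix" (3x3 intrinsics, pixels), "k1" (the pictures are not rectified: a ray, as slopes to the right and down, at radius r is drawn at 1 + k1 r^2 times it, then the intrinsics apply), "eye" and "orientation" of the camera in the world. Camera axes: x right, y down, z forward; pixel columns grow to the right and rows downward; lengths in m; the calibration is good to about 2 mm. A picture is of the moment at which its call begins. camera_info takes no time and is no camera call.
- manip.sign_off(): hands the job in; it is judged then, once.
The state is a dict: "clock": time; "qpos": joint angles; "qd": joint speeds; "effort": joint torques, N m; "position": TCP position; "ee_rot": TCP orientation; "contact_force": force on the tool from outside, world axes, zero at the start; "moment": the same for the moment, N m; "width": finger opening in m; "gripper_force": force on a finger pad.
Only numpy, scipy, OpenCV 4.12 (cv2) and the standard library are available. Lean on these libraries where they do the work, as an engineer would, in place of code of your own. Each camera call takes 0.05 s, during which the arm holds its last target. There are 200 camera calls.

## Working session

There is one attempt and no reset: what is moved stays moved. The work goes in short steps, Python scripts to look and compute and a shell command to move; the robot and the scene stay as the last step left them, time stands still between calls to the robot, and variables do not carry over. Pictures are saved under pics/ and viewed, at most 14 in all, crops included, and the job is handed in when it is done.

```bash
ls; mkdir -p pics; python3 - <<'E'
from rig import manip
import cv2
for n in("scene","top"):
    im=manip.get_image(n); cv2.imwrite(f"pics/{n}0.png",im[:,:,::-1]); print(n,manip.camera_info(n))
print(manip.get_state(),manip.grip_point_offset)
E
```

```text
pics
scene {'camera_matrix': array([[564.78987932,   0.        , 312.04477975],
       [  0.        , 564.78987932, 240.49956012],
       [  0.        ,   0.        ,   1.        ]]), 'k1': -0.11582124421569312, 'eye': array([ 1.3770933 , -0.28542546,  0.78846546]), 'orientation': array([-0.35875139,  0.73840567,  0.5085335 , -0.25970789])}
top {'camera_matrix': array([[484.72673025,   0.        , 318.01525182],
       [  0.        , 484.72673025, 242.4489252 ],
       [  0.        ,   0.        ,   1.        ]]), 'k1': -0.0027489984026187707, 'eye': array([0.35639584, 0.03111222, 1.12790973]), 'orientation': array([ 0.04654534, -0.70508488,  0.70618886, -0.04456609])}
{'clock': 0.1, 'qpos': array([-1.46597901e+00,  2.76524358e-01,  1.50604368e+00, -1.18836145e-05,
        1.36068392e+00, -1.20991187e-01]), 'qd': array([ 0.00120288, -0.00086936, -0.0030368 ,  0.00173672,  0.00066211,
       -0.00059676]), 'effort': array([ 1.75648849e-03, -4.17700446e+01, -2.46404403e+01, -2.33321407e-04,
        5.71538534e-03,  1.41873670e-05]), 'position': array([ 0.12868375, -0.55991834,  0.23051562]), 'ee_rot': array([-8.29670911e-04,  9.93632601e-01,  1.12665728e-01,  8.99350969e-07]), 'contact_force': array([-0.27070311, -0.67418241,  0.1894124 ]), 'moment': array([-0.01332288,  0.01489556, -0.01841474]), 'gripper_force': 0.0, 'width': 0.08512744431473203} 0.0187
```

View pics/scene0.png

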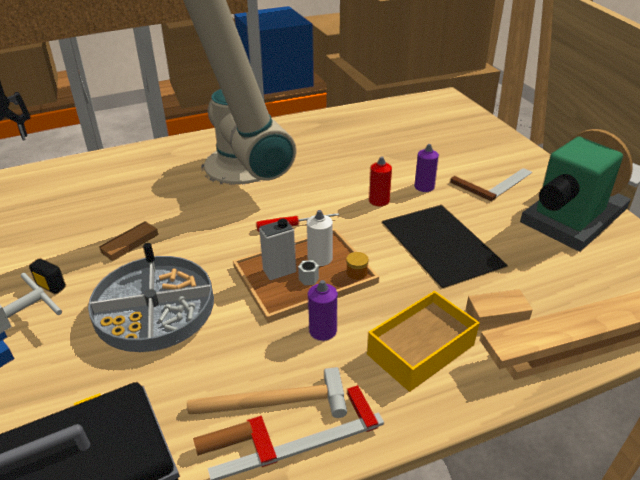

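View pics/top0.png

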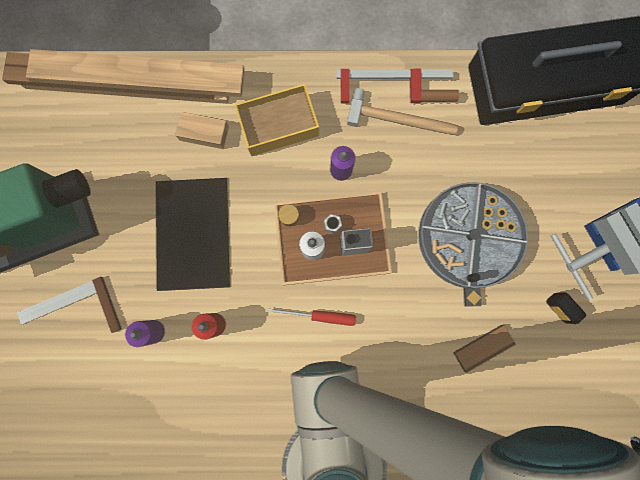

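Both pictures show the following. The top view has the white bottle at (312,243), the tin at (356,240), the nut at (333,222) and the jar at (288,214). The mat is at (193,234) and the carousel axis near (474,234). The empty bin is lower right, with the knob near (474,278) and the pointer at (474,297).
Bottle candidates: white at top (312,243), purple (342,162), red (207,325), purple (140,334). I choose white. The tin is the only grey box (356,240), and the nut is the hexagon at (333,222).

```bash
cat > h.py <<'E'
import numpy as np, cv2
from rig import manip
from scipy.spatial.transform import Rotation as R
def cam(n):
    c=manip.camera_info(n); q=c["orientation"]
    return c,R.from_quat([q[1],q[2],q[3],q[0]]).as_matrix()
def ray(n,uv):
    c,M=cam(n); K=c["camera_matrix"]
    d=(np.atleast_2d(np.array(uv,float))-K[:2,2])/K[0,0]; s=d.copy()
    for _ in range(20): s=d/(1+c["k1"]*(s**2).sum(1,keepdims=True))
    return c["eye"],np.c_[s,np.ones(len(s))]@M.T
def plane(n,uv,z):
    e,d=ray(n,uv); return e+d*((z-e[2])/d[:,2:3])
def proj(n,P):
    c,M=cam(n); p=(np.atleast_2d(P)-c["eye"])@M; s=p[:,:2]/p[:,2:]
    s=s*(1+c["k1"]*(s**2).sum(1,keepdims=True)); return s*c["camera_matrix"][0,0]+c["camera_matrix"][:2,2]
E
python3 - <<'E'
import cv2
im=cv2.imread("pics/top0.png")[175:310,270:540]
cv2.imwrite("pics/crop1.png",cv2.resize(im,None,fx=2.96,fy=2.96,interpolation=cv2.INTER_CUBIC))
im=cv2.imread("pics/scene0.png")[200:330,220:390]
cv2.imwrite("pics/crop2.png",cv2.resize(im,None,fx=4,fy=4,interpolation=cv2.INTER_CUBIC))
E
```

```text
(no output)
```

View pics/crop1.png

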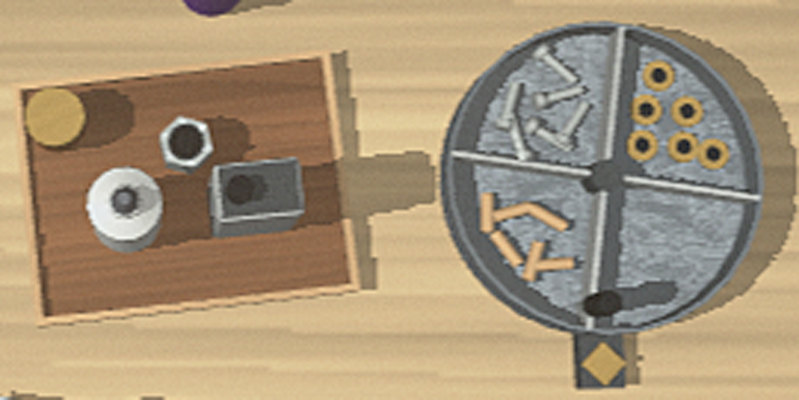

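View pics/crop2.png

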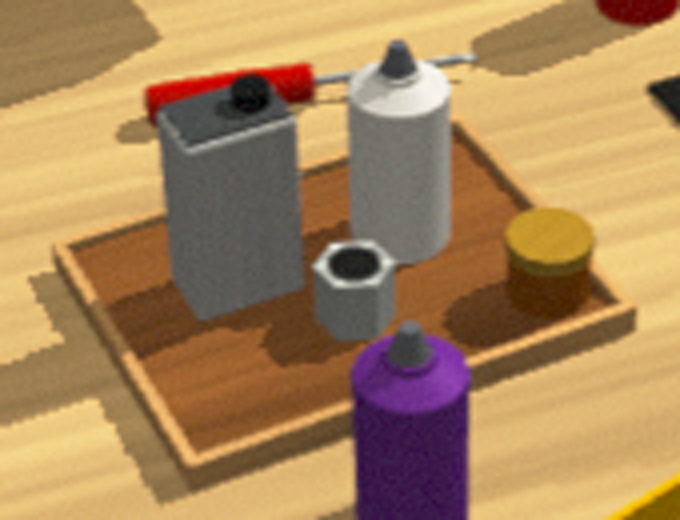

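The crops confirm the white bottle beside the tin, with the nut behind both. In crop1 the tin's top corners are at (212,167), (299,158), (303,213) and (217,222). The knob is at (602,302), the diamond at (603,364) and the hub at (604,178). Next I measure these.

```bash
python3 - <<'E'
from h import *
np.set_printoptions(precision=4,suppress=True)
cr=lambda p:np.array([270,175])+(np.array(p,float)+.5)/2.96-.5
c2=lambda p:np.array([220,200])+(np.array(p,float)+.5)/4-.5
T=plane("top",cr([(212,167),(299,158),(303,213),(217,222)]),.125); print("tin",T.mean(0),[np.linalg.norm(T[i]-T[i-1]) for i in range(4)],
 "long ang",np.degrees(np.arctan2(*(T[0]-T[1]+T[3]-T[2])[:2])), )
tr=plane("top",cr([(20,90),(330,54),(358,290),(40,323)]),.018); print("tray",tr.mean(0)[:2],[np.linalg.norm(tr[i]-tr[i-1]) for i in range(4)],"ang(atan2 dx,dy of y-axis)",np.degrees(np.arctan2(*(tr[0]-tr[1]+tr[3]-tr[2])[:2])), "from x edges",np.degrees(np.arctan2((tr[0]-tr[3]+tr[1]-tr[2])[1],(tr[0]-tr[3]+tr[1]-tr[2])[0])))
im=cv2.imread("pics/top0.png"); hsv=cv2.cvtColor(im,cv2.COLOR_BGR2HSV)
# bottle white top
m=((hsv[:,:,1]<30)&(hsv[:,:,2]>165)).astype(np.uint8); m[:,:295]=0;m[:,328:]=0;m[:225]=0;m[262:]=0
cs,_=cv2.findContours(m,0,1);k=max(cs,key=cv2.contourArea);print("bottle px",cv2.minEnclosingCircle(k),cv2.boundingRect(k))
print("bottle by circle pick",plane("top",cr((124,203)),.110),"nozzle tip",plane("top",cr((126,198)),.137))
print("nut",plane("top",cr((187,142)),.048), "hex corners",plane("top",cr([(184,118),(212,127),(212,152),(190,168),(163,157),(162,132)]),.048)[:,:2])
print("jar",plane("top",cr((55,117)),.052))
h=plane("top",cr([(442,170),(762,170),(604,22),(604,334)]),.053);print("wheel box",h)
print("pointer z?",plane("top",cr((603,364)),.03)[:,:2],plane("top",cr((603,364)),.05)[:,:2]); print("knob top",plane("top",cr((603,302)),.098)); print("hub",plane("top",cr((605,173)),.06))
# scene checks
print("scene bottle nozzle",plane("scene",c2((398,44)),.137),"tin corners",plane("scene",c2([(160,118),(186,152),(298,120),(262,84)]),.125).tolist())
print("scene nut bore",plane("scene",c2((356,263)),.048),"jar",plane("scene",c2((550,238)),.052))
print("scene knob top",plane("scene",[(150,244)],.098),"scene bottle shoulder c",plane("scene",c2((399,90)),.11))
# mat
m=(hsv[:,:,2]<70).astype(np.uint8); m[:,:130]=0;m[:,245:]=0;m[:165]=0;m[300:]=0
m=cv2.morphologyEx(m,cv2.MORPH_OPEN,np.ones((5,5)));cs,_=cv2.findContours(m,0,1);k=max(cs,key=cv2.contourArea);r=cv2.minAreaRect(k);print(r);print("mat",plane("top",cv2.boxPoints(r),.004)[:,:2],plane("top",r[0],.004))
E
```

```text
tin [ 0.4939 -0.047   0.125 ] [np.float64(0.03926738276898936), np.float64(0.06190712478248667), np.float64(0.03925366905210689), np.float64(0.0608988496109724)] long ang -5.8885641619566815
tray [ 0.5102 -0.0002] [np.float64(0.18398362046238903), np.float64(0.24641829278859195), np.float64(0.18748091996431535), np.float64(0.24710384854562104)] ang(atan2 dx,dy of y-axis) -6.232962800646897 from x edges 5.480311188010042
bottle px ((311.3571472167969, 243.64285278320312), 12.545928955078125) (299, 232, 25, 24)
bottle by circle pick [[0.4867 0.0475 0.11  ]] nozzle tip [[0.4867 0.0457 0.137 ]]
nut [[0.5415 0.0005 0.048 ]] hex corners [[ 0.5601  0.0027]
 [ 0.553  -0.0187]
 [ 0.5337 -0.0185]
 [ 0.5214 -0.0017]
 [ 0.5299  0.0188]
 [ 0.5492  0.0195]]
jar [[0.5603 0.1011 0.052 ]]
wheel box [[ 0.5188 -0.1923  0.053 ]
 [ 0.5183 -0.4345  0.053 ]
 [ 0.6334 -0.3198  0.053 ]
 [ 0.3948 -0.3097  0.053 ]]
pointer z? [[ 0.373  -0.3152]] [[ 0.3727 -0.3089]]
knob top [[ 0.4161 -0.2956  0.098 ]]
hub [[ 0.5152 -0.3133  0.06  ]]
scene bottle nozzle [[0.4862 0.0477 0.137 ]] tin corners [[0.4862762909645666, -0.07948639514806546, 0.125], [0.5180918905200415, -0.07547092860174204, 0.125], [0.513505939821841, -0.01607508547712594, 0.125], [0.47749354131475885, -0.023061444486921823, 0.125]]
scene nut bore [[0.5409 0.0027 0.048 ]] jar [[0.5634 0.1007 0.052 ]]
scene knob top [[ 0.4155 -0.2937  0.098 ]] scene bottle shoulder c [[0.4886 0.0469 0.11  ]]
((191.5620880126953, 233.73440551757812), (109.79098510742188, 72.1666030883789), 88.40885925292969)
mat [[0.6531 0.4246]
 [0.6576 0.2528]
 [0.3972 0.2397]
 [0.3928 0.4065]] [[0.5233 0.3308 0.004 ]]
```

```bash
cat >> h.py <<'E'
def need(x,y,z,psi):
    """from the measured pose: tool-z turn needed, tilt error, shift in tool axes before and after the turn"""
    s=manip.get_state(); q=s["ee_rot"]; M=R.from_quat([q[1],q[2],q[3],q[0]])
    D=R.from_euler("z",psi,degrees=True)*R.from_euler("x",180,degrees=True)
    d=np.array([x,y,z])-s["position"]
    np.set_printoptions(precision=4,suppress=True)
    print("rotvec deg",np.degrees((M.inv()*D).as_rotvec()),"shift now",M.inv().apply(d),"after turn",D.inv().apply(d),"clock",s["clock"],"w",s["width"],"F",s["contact_force"],"pos",s["position"])
E
python3 -c "
from h import *
need(.4875,.047,.231,95.9)"
python3 -m handwheel '[{"translation":[0,0,0],"angular":[0,0,-7],"hand":0},{"translation":[0,0,0],"angular":[0,0,-7],"hand":0},{"translation":[0,0,0],"angular":[0,0,-7],"hand":0},{"translation":[0,0,0],"angular":[0,0,-7],"hand":0},{"translation":[0,0,0],"angular":[0,0,-7],"hand":0},{"translation":[0,0,0],"angular":[0,0,-7],"hand":0},{"translation":[0,0,0],"angular":[0,0,-7],"hand":0},{"translation":[0,0,0],"angular":[0,0,-7],"hand":0},{"translation":[0,0,0],"angular":[0,0,-7],"hand":0},{"translation":[0,0,0],"angular":[0,0,-7],"hand":0}]' 40; python3 -c "
from h import *
need(.4875,.047,.231,95.9)"
```

```text
rotvec deg [ -0.0695  -0.0772 -82.962 ] shift now [ 0.4856 -0.5112  0.0004] after turn [ 0.5668  0.4193 -0.0005] clock 0.1 w 0.08512744431473203 F [-0.2707 -0.6742  0.1894] pos [ 0.1287 -0.5599  0.2305]
clock: 0.93
position: [0.1287, -0.5601, 0.2308]
ee_rot: [-0.0, 0.747, 0.664, 0.0]
contact_force: [-0.5, -0.2, 0.6]
width: 0.0853
gripper_force: 0.0
rotvec deg [ -0.0068  -0.0619 -12.6161] shift now [0.6449 0.2853 0.0004] after turn [ 0.567   0.4193 -0.0002] clock 0.9333 w 0.08533163678486617 F [-0.4959 -0.217   0.5573] pos [ 0.1287 -0.5601  0.2308]
```

```bash
python3 -m handwheel '[{"translation":[0,0,0],"angular":[0,0,-6.3],"hand":0},{"translation":[0,0,0],"angular":[0,0,-6.3],"hand":0},{"translation":[0.0315,0.0233,0],"angular":[0,0,0],"hand":0},{"translation":[0.0315,0.0233,0],"angular":[0,0,0],"hand":0},{"translation":[0.0315,0.0233,0],"angular":[0,0,0],"hand":0},{"translation":[0.0315,0.0233,0],"angular":[0,0,0],"hand":0},{"translation":[0.0315,0.0233,0],"angular":[0,0,0],"hand":0},{"translation":[0.0315,0.0233,0],"angular":[0,0,0],"hand":0},{"translation":[0.0315,0.0233,0],"angular":[0,0,0],"hand":0},{"translation":[0.0315,0.0233,0],"angular":[0,0,0],"hand":0}]'
python3 -m handwheel '[{"translation":[0.0315,0.0233,0],"angular":[0,0,0],"hand":0},{"translation":[0.0315,0.0233,0],"angular":[0,0,0],"hand":0},{"translation":[0.0315,0.0233,0],"angular":[0,0,0],"hand":0},{"translation":[0.0315,0.0233,0],"angular":[0,0,0],"hand":0},{"translation":[0.0315,0.0233,0],"angular":[0,0,0],"hand":0},{"translation":[0.0315,0.0233,0],"angular":[0,0,0],"hand":0},{"translation":[0.0315,0.0233,0],"angular":[0,0,0],"hand":0},{"translation":[0.0315,0.0233,0],"angular":[0,0,0],"hand":0},{"translation":[0.0315,0.0233,0],"angular":[0,0,0],"hand":0},{"translation":[0.0315,0.0233,0],"angular":[0,0,0],"hand":0}]'
python3 -c "
from h import *
need(.4875,.047,.075,95.9)"
```

```text
clock: 1.77
position: [0.2903, -0.2896, 0.2311]
ee_rot: [-0.0, 0.672, 0.74, 0.0]
contact_force: [1.3, -0.0, 0.6]
width: 0.0855
gripper_force: 0.0
clock: 2.6
position: [0.4917, 0.0464, 0.231]
ee_rot: [-0.0, 0.672, 0.741, -0.0]
contact_force: [1.5, -0.6, -0.2]
width: 0.0855
gripper_force: 0.0
rotvec deg [-0.0334  0.0142 -0.329 ] shift now [ 0.001  -0.0041  0.156 ] after turn [ 0.001  -0.0042  0.156 ] clock 2.6 w 0.08551638592712629 F [ 1.4956 -0.5769 -0.2385] pos [0.4917 0.0464 0.231 ]
```

```bash
python3 -m handwheel '[{"translation":[0.001,-0.004,0],"angular":[0,0,0],"hand":0},{"translation":[0,0,0.03],"angular":[0,0,0],"hand":0},{"translation":[0,0,0.03],"angular":[0,0,0],"hand":0},{"translation":[0,0,0.03],"angular":[0,0,0],"hand":0},{"translation":[0,0,0.03],"angular":[0,0,0],"hand":0},{"translation":[0,0,0.018],"angular":[0,0,0],"hand":0},{"translation":[0,0,0.018],"angular":[0,0,0],"hand":0},{"translation":[0,0,0],"angular":[0,0,0],"hand":0},{"translation":[0,0,0],"angular":[0,0,0],"hand":0}]'
python3 -c "
from h import *
need(.4875,.047,.075,95.9)
im=manip.get_image('scene')
cv2.imwrite('pics/s1.png',im[:,:,::-1])
cv2.imwrite('pics/s1c.png',cv2.resize(im[150:330,200:420,::-1],None,fx=3,fy=3,interpolation=2))"
```

```text
clock: 3.35
position: [0.4864, 0.0447, 0.0746]
ee_rot: [-0.001, 0.672, 0.74, -0.001]
contact_force: [0.3, 0.2, -0.4]
width: 0.0857
gripper_force: 0.0
rotvec deg [-0.1602 -0.0116 -0.373 ] shift now [ 0.0022  0.0013 -0.0004] after turn [ 0.0022  0.0014 -0.0004] clock 3.35 w 0.08568102745411195 F [ 0.2946  0.1991 -0.3642] pos [0.4864 0.0447 0.0746]
```

View pics/s1c.png

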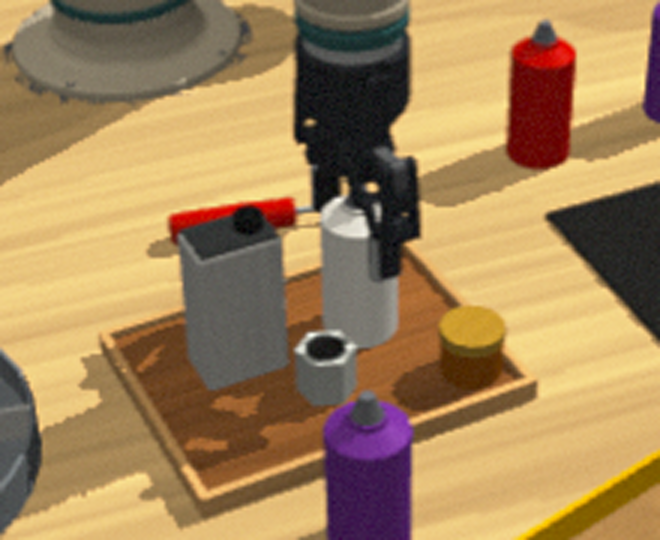

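The fingers straddle the bottle, with the far finger at crop (392,235), clear of the nut. I close now.

```bash
python3 -m handwheel '[{"translation":[0.002,0.001,0],"angular":[0,0,0],"hand":0},{"translation":[0,0,0],"angular":[0,0,0],"hand":0.2},{"translation":[0,0,0],"angular":[0,0,0],"hand":0.3},{"translation":[0,0,0],"angular":[0,0,0],"hand":0.4},{"translation":[0,0,0],"angular":[0,0,0],"hand":0.5},{"translation":[0,0,0],"angular":[0,0,0],"hand":0.8},{"translation":[0,0,0],"angular":[0,0,0],"hand":1},{"translation":[0,0,0],"angular":[0,0,0],"hand":1},{"translation":[0,0,0],"angular":[0,0,0],"hand":1},{"translation":[0,0,0],"angular":[0,0,0],"hand":1}]' 40
python3 -c "
from h import *
need(.4875,.047,.075,95.9)"
```

```text
clock: 4.23
position: [0.4884, 0.047, 0.0764]
ee_rot: [0.0, 0.672, 0.74, 0.0]
contact_force: [-0.2, -0.0, 5.9]
width: 0.0528
gripper_force: 41.1
rotvec deg [ 0.0595  0.0214 -0.352 ] shift now [ 0.0001 -0.0009  0.0014] after turn [ 0.0001 -0.0008  0.0014] clock 4.2333 w 0.05276216796773103 F [-0.1512 -0.04    5.9463] pos [0.4884 0.047  0.0764]
```

```bash
python3 -m handwheel '[{"translation":[0,0,-0.01],"angular":[0,0,0],"hand":1},{"translation":[0,0,-0.02],"angular":[0,0,0],"hand":1},{"translation":[0,0,-0.03],"angular":[0,0,0],"hand":1},{"translation":[0,0,-0.03],"angular":[0,0,0],"hand":1},{"translation":[0,0,-0.02],"angular":[0,0,0],"hand":1},{"translation":[0,0,-0.01],"angular":[0,0,0],"hand":1}]'
python3 -m handwheel '[{"translation":[0.015,0.007,0],"angular":[0,0,0],"hand":1},{"translation":[0.0282,0.013,0],"angular":[0,0,0],"hand":1},{"translation":[0.034,0.0155,0],"angular":[0,0,0],"hand":1},{"translation":[0.034,0.0155,0],"angular":[0,0,0],"hand":1},{"translation":[0.034,0.0155,0],"angular":[0,0,0],"hand":1},{"translation":[0.034,0.0155,0],"angular":[0,0,0],"hand":1},{"translation":[0.034,0.0155,0],"angular":[0,0,0],"hand":1},{"translation":[0.0282,0.013,0],"angular":[0,0,0],"hand":1},{"translation":[0.025,0.013,0],"angular":[0,0,0],"hand":1},{"translation":[0.015,0.007,0],"angular":[0,0,0],"hand":1}]'
python3 -c "
from h import *
need(.59,.34,.069,95.5)"
```

```text
clock: 4.73
position: [0.4894, 0.0471, 0.1982]
ee_rot: [0.002, 0.672, 0.74, 0.002]
contact_force: [0.3, -0.0, -2.1]
width: 0.0526
gripper_force: 43.2
clock: 5.57
position: [0.5911, 0.3429, 0.1932]
ee_rot: [-0.001, 0.671, 0.741, -0.0]
contact_force: [-0.8, -0.4, -2.4]
width: 0.0528
gripper_force: 43.0
rotvec deg [-0.0927 -0.0409  0.1454] shift now [-0.0029 -0.0012  0.1242] after turn [-0.0028 -0.0014  0.1242] clock 5.5667 w 0.05280184186424193 F [-0.7888 -0.4302 -2.3816] pos [0.5911 0.3429 0.1932]
```

```bash
python3 -m handwheel '[{"translation":[0,0,0.02],"angular":[0,0,0],"hand":1},{"translation":[0,0,0.03],"angular":[0,0,0],"hand":1},{"translation":[0,0,0.03],"angular":[0,0,0],"hand":1},{"translation":[0,0,0.02],"angular":[0,0,0],"hand":1},{"translation":[0,0,0.01],"angular":[0,0,0],"hand":1},{"translation":[0,0,0.008],"angular":[0,0,0],"hand":1},{"translation":[0,0,0.004],"angular":[0,0,0],"hand":1},{"translation":[0,0,0.002],"angular":[0,0,0],"hand":1},{"translation":[0,0,0],"angular":[0,0,0],"hand":1},{"translation":[0,0,0],"angular":[0,0,0],"hand":1}]'

```

```text
clock: 6.4
position: [0.5918, 0.3401, 0.0726]
ee_rot: [0.001, 0.672, 0.74, 0.001]
contact_force: [-1.4, 0.7, -2.2]
width: 0.0526
gripper_force: 43.0
```

```bash
python3 -m handwheel '[{"translation":[0,0,0.002],"angular":[0,0,0],"hand":1},{"translation":[0,0,0.0015],"angular":[0,0,0],"hand":1},{"translation":[0,0,0.001],"angular":[0,0,0],"hand":1},{"translation":[0,0,0],"angular":[0,0,0],"hand":1}]'
python3 -m handwheel '[{"translation":[0,0,0],"angular":[0,0,0],"hand":0.3},{"translation":[0,0,0],"angular":[0,0,0],"hand":0.2},{"translation":[0,0,0],"angular":[0,0,0],"hand":0.1},{"translation":[0,0,0],"angular":[0,0,0],"hand":0},{"translation":[0,0,0],"angular":[0,0,0],"hand":0},{"translation":[0,0,0],"angular":[0,0,0],"hand":0},{"translation":[0,0,0],"angular":[0,0,0],"hand":0}]'

```

```text
clock: 6.73
position: [0.5914, 0.34, 0.0684]
ee_rot: [0.0, 0.672, 0.74, 0.001]
contact_force: [-1.6, 0.1, 4.5]
width: 0.0531
gripper_force: 43.5
clock: 7.32
position: [0.5909, 0.3397, 0.0666]
ee_rot: [0.0, 0.672, 0.74, -0.0]
contact_force: [-0.5, 0.7, -0.4]
width: 0.0852
gripper_force: 0.0
```

```bash
python3 -m handwheel '[{"translation":[0,0,-0.02],"angular":[0,0,0],"hand":0},{"translation":[0,0,-0.03],"angular":[0,0,0],"hand":0},{"translation":[0,0,-0.04],"angular":[0,0,0],"hand":0},{"translation":[0,0,-0.04],"angular":[0,0,0],"hand":0},{"translation":[0,0,0],"angular":[0,0,0],"hand":0}]'
python3 -m handwheel '[{"translation":[-0.0376,-0.0133,0],"angular":[0,0,-0.4],"hand":0},{"translation":[-0.0376,-0.0133,0],"angular":[0,0,0],"hand":0},{"translation":[-0.0376,-0.0133,0],"angular":[0,0,0],"hand":0},{"translation":[-0.0376,-0.0133,0],"angular":[0,0,0],"hand":0},{"translation":[-0.0376,-0.0133,0],"angular":[0,0,0],"hand":0},{"translation":[-0.0376,-0.0133,0],"angular":[0,0,0],"hand":0},{"translation":[-0.0376,-0.0133,0],"angular":[0,0,0],"hand":0},{"translation":[-0.0376,-0.0133,0],"angular":[0,0,0],"hand":0},{"translation":[-0.0376,-0.0133,0],"angular":[0,0,0],"hand":0},{"translation":[-0.0376,-0.0133,0],"angular":[0,0,0],"hand":0}]'
python3 -c "
from h import *
need(.495,-.0475,.075,95.9)"
```

```text
clock: 7.73
position: [0.5952, 0.3418, 0.2064]
ee_rot: [0.003, 0.672, 0.74, 0.008]
contact_force: [1.3, 0.2, 1.0]
width: 0.0851
gripper_force: 0.0
clock: 8.57
position: [0.4965, -0.0496, 0.1969]
ee_rot: [0.0, 0.669, 0.743, 0.0]
contact_force: [1.3, -1.3, -0.2]
width: 0.0854
gripper_force: 0.0
rotvec deg [0.0401 0.0225 0.0558] shift now [ 0.0023 -0.0013  0.1219] after turn [ 0.0022 -0.0013  0.1219] clock 8.5667 w 0.08539279301365378 F [ 1.2636 -1.2627 -0.2457] pos [ 0.4965 -0.0496  0.1969]
```

```bash
python3 -m handwheel '[{"translation":[0.0015,-0.001,0.01],"angular":[0,0,0],"hand":0},{"translation":[0,0,0.03],"angular":[0,0,0],"hand":0},{"translation":[0,0,0.03],"angular":[0,0,0],"hand":0},{"translation":[0,0,0.025],"angular":[0,0,0],"hand":0},{"translation":[0,0,0.015],"angular":[0,0,0],"hand":0},{"translation":[0,0,0.009],"angular":[0,0,0],"hand":0},{"translation":[0,0,0.003],"angular":[0,0,0],"hand":0},{"translation":[0,0,0],"angular":[0,0,0],"hand":0.1},{"translation":[0,0,0],"angular":[0,0,0],"hand":0.2},{"translation":[0,0,0],"angular":[0,0,0],"hand":0.3}]'
python3 -m handwheel '[{"translation":[0,0,0],"angular":[0,0,0],"hand":0.4},{"translation":[0,0,0],"angular":[0,0,0],"hand":0.45},{"translation":[0,0,0],"angular":[0,0,0],"hand":0.5},{"translation":[0,0,0],"angular":[0,0,0],"hand":0.55},{"translation":[0,0,0],"angular":[0,0,0],"hand":0.7},{"translation":[0,0,0],"angular":[0,0,0],"hand":1},{"translation":[0,0,0],"angular":[0,0,0],"hand":1},{"translation":[0,0,0],"angular":[0,0,0],"hand":1}]' 50
python3 -c "
from h import *
need(.495,-.0475,.075,95.9)"
```

```text
clock: 9.4
position: [0.4972, -0.0466, 0.0759]
ee_rot: [0.001, 0.669, 0.743, 0.001]
contact_force: [-0.3, -0.6, 0.3]
width: 0.0605
gripper_force: 0.0
clock: 10.07
position: [0.4958, -0.0466, 0.0754]
ee_rot: [0.0, 0.669, 0.743, -0.0]
contact_force: [-2.7, -0.0, 5.8]
width: 0.0418
gripper_force: 50.5
rotvec deg [-0.0122  0.0173  0.0439] shift now [-0.0008 -0.0009  0.0004] after turn [-0.0008 -0.0009  0.0004] clock 10.0667 w 0.04179917326231344 F [-2.6972 -0.0169  5.8168] pos [ 0.4958 -0.0466  0.0754]
```

```bash
python3 -m handwheel '[{"translation":[0,0,-0.01],"angular":[0,0,0],"hand":1},{"translation":[0,0,-0.02],"angular":[0,0,0],"hand":1},{"translation":[0,0,-0.03],"angular":[0,0,0],"hand":1},{"translation":[0,0,-0.03],"angular":[0,0,0],"hand":1},{"translation":[0,0,-0.02],"angular":[0,0,0],"hand":1},{"translation":[0,0,-0.01],"angular":[0,0,0],"hand":1}]'
python3 -m handwheel '[{"translation":[0.02,0,0],"angular":[0,0,0],"hand":1},{"translation":[0.035,0,0],"angular":[0,0,0],"hand":1},{"translation":[0.041,0,0],"angular":[0,0,0],"hand":1},{"translation":[0.041,0,0],"angular":[0,0,0],"hand":1},{"translation":[0.041,0,0],"angular":[0,0,0],"hand":1},{"translation":[0.041,-0.001,0],"angular":[0,0,0],"hand":1},{"translation":[0.041,-0.001,0],"angular":[0,0,0],"hand":1},{"translation":[0.041,0,0],"angular":[0,0,0],"hand":1},{"translation":[0.04,0,0],"angular":[0,0,0],"hand":1},{"translation":[0.033,0,0],"angular":[0,0,0],"hand":1}]'
python3 -m handwheel '[{"translation":[0,0,0.02],"angular":[0,0,0],"hand":1},{"translation":[0,0,0.03],"angular":[0,0,0],"hand":1},{"translation":[0,0,0.03],"angular":[0,0,0],"hand":1},{"translation":[0,0,0.02],"angular":[0,0,0],"hand":1},{"translation":[0,0,0.01],"angular":[0,0,0],"hand":1},{"translation":[0,0,0.008],"angular":[0,0,0],"hand":1},{"translation":[0,0,0.002],"angular":[0,0,0],"hand":1},{"translation":[0,0,0],"angular":[0,0,0],"hand":1},{"translation":[0,0,0],"angular":[0,0,0],"hand":1}]'
python3 -c "
from h import *
need(.455,.325,.0674,95.9)"
```

```text
clock: 10.57
position: [0.4975, -0.0468, 0.1973]
ee_rot: [0.002, 0.67, 0.743, 0.001]
contact_force: [0.6, 0.6, -2.2]
width: 0.0413
gripper_force: 51.4
clock: 11.4
position: [0.454, 0.3279, 0.1933]
ee_rot: [-0.001, 0.669, 0.743, -0.001]
contact_force: [0.1, 0.2, -2.2]
width: 0.0412
gripper_force: 51.3
clock: 12.15
position: [0.4564, 0.3256, 0.0758]
ee_rot: [0.0, 0.67, 0.743, 0.001]
contact_force: [-0.2, -0.2, -2.3]
width: 0.0414
gripper_force: 51.2
rotvec deg [ 0.1209 -0.047   0.0197] shift now [-0.0005 -0.0015  0.0084] after turn [-0.0005 -0.0015  0.0084] clock 12.15 w 0.041391832586924415 F [-0.1638 -0.2364 -2.329 ] pos [0.4564 0.3256 0.0758]
```

```bash
python3 -m handwheel '[{"translation":[0,0,0.004],"angular":[0,0,0],"hand":1},{"translation":[0,0,0.002],"angular":[0,0,0],"hand":1},{"translation":[0,0,0.0015],"angular":[0,0,0],"hand":1},{"translation":[0,0,0.001],"angular":[0,0,0],"hand":1},{"translation":[0,0,0],"angular":[0,0,0],"hand":1}]'
python3 -m handwheel '[{"translation":[0,0,0],"angular":[0,0,0],"hand":0.4},{"translation":[0,0,0],"angular":[0,0,0],"hand":0.3},{"translation":[0,0,0],"angular":[0,0,0],"hand":0.15},{"translation":[0,0,0],"angular":[0,0,0],"hand":0},{"translation":[0,0,0],"angular":[0,0,0],"hand":0},{"translation":[0,0,0],"angular":[0,0,0],"hand":0},{"translation":[0,0,0],"angular":[0,0,0],"hand":0}]'
python3 -m handwheel '[{"translation":[0,0,-0.02],"angular":[0,0,0],"hand":0},{"translation":[0,0,-0.03],"angular":[0,0,0],"hand":0},{"translation":[0,0,-0.04],"angular":[0,0,0],"hand":0},{"translation":[0,0,-0.04],"angular":[0,0,0],"hand":0},{"translation":[0,0,0],"angular":[0,0,0],"hand":0},{"translation":[0,0,0],"angular":[0,0,0],"hand":0}]'
python3 -c "
from h import *
need(.4158,-.2947,.2,180)
im=manip.get_image('top')
cv2.imwrite('pics/t2.png',im[:,:,::-1])"
```

```text
clock: 12.57
position: [0.4556, 0.3254, 0.0674]
ee_rot: [0.0, 0.67, 0.743, 0.0]
contact_force: [-2.1, -0.7, 4.1]
width: 0.0412
gripper_force: 51.8
clock: 13.15
position: [0.4554, 0.3252, 0.0662]
ee_rot: [0.0, 0.67, 0.743, -0.0]
contact_force: [-0.1, 0.2, 0.1]
width: 0.0852
gripper_force: 0.0
clock: 13.65
position: [0.457, 0.3261, 0.1991]
ee_rot: [0.001, 0.67, 0.743, 0.003]
contact_force: [0.3, -0.5, -0.6]
width: 0.0851
gripper_force: 0.0
rotvec deg [  0.3846   0.1415 -84.0601] shift now [-0.6132 -0.1052 -0.003 ] after turn [ 0.0412 -0.6208 -0.0009] clock 13.65 w 0.08509389515877212 F [ 0.339  -0.5288 -0.5563] pos [0.457  0.3261 0.1991]
```

View pics/t2.png

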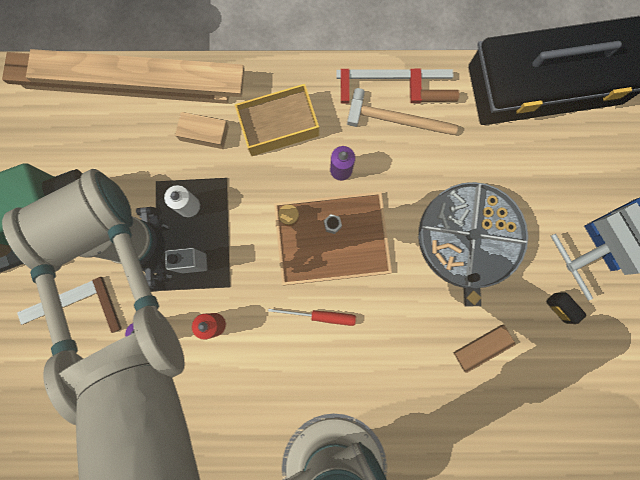

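The picture shows the bottle (175,195) and the tin (185,262) upright on the mat. The tray now holds only the nut (333,222) and the jar. Next is the knob.

```bash
python3 -m handwheel '[{"translation":[0,0,0],"angular":[0,0,-7],"hand":0},{"translation":[0,0,0],"angular":[0,0,-7],"hand":0},{"translation":[0,0,0],"angular":[0,0,-7],"hand":0},{"translation":[0,0,0],"angular":[0,0,-7],"hand":0},{"translation":[0,0,0],"angular":[0,0,-7],"hand":0},{"translation":[0,0,0],"angular":[0,0,-7],"hand":0},{"translation":[0,0,0],"angular":[0,0,-7],"hand":0},{"translation":[0,0,0],"angular":[0,0,-7],"hand":0}]'
python3 -m handwheel '[{"translation":[-0.0159,-0.0355,0],"angular":[0,0,0],"hand":0},{"translation":[-0.0159,-0.0355,0],"angular":[0,0,0],"hand":0},{"translation":[-0.0159,-0.0355,0],"angular":[0,0,0],"hand":0},{"translation":[-0.0159,-0.0355,0],"angular":[0,0,0],"hand":0},{"translation":[-0.0159,-0.0355,0],"angular":[0,0,0],"hand":0},{"translation":[-0.0159,-0.0355,0],"angular":[0,0,0],"hand":0},{"translation":[-0.0159,-0.0355,0],"angular":[0,0,0],"hand":0},{"translation":[-0.0159,-0.0355,0],"angular":[0,0,0],"hand":0}]'
python3 -m handwheel '[{"translation":[-0.0159,-0.0355,0],"angular":[0,0,0],"hand":0},{"translation":[-0.0159,-0.0355,0],"angular":[0,0,0],"hand":0},{"translation":[-0.0159,-0.0355,0],"angular":[0,0,0],"hand":0},{"translation":[-0.0159,-0.0355,0],"angular":[0,0,0],"hand":0},{"translation":[-0.0159,-0.0355,0],"angular":[0,0,0],"hand":0},{"translation":[-0.0159,-0.0355,0],"angular":[0,0,0],"hand":0},{"translation":[-0.0159,-0.0355,0],"angular":[0,0,0],"hand":0},{"translation":[-0.0159,-0.0355,0],"angular":[0,0,0],"hand":0},{"translation":[0,0,0],"angular":[0,0,0],"hand":0},{"translation":[0,0,0],"angular":[0,0,0],"hand":0}]'
python3 -c "
from h import *
need(.4158,-.2947,.066,152)"
```

```text
clock: 14.37
position: [0.4541, 0.3245, 0.1937]
ee_rot: [-0.002, 0.24, 0.971, -0.002]
contact_force: [-0.5, 0.6, 0.7]
width: 0.0855
gripper_force: 0.0
clock: 15.03
position: [0.4321, 0.0133, 0.1943]
ee_rot: [-0.002, 0.242, 0.97, -0.0]
contact_force: [-0.1, -0.1, -0.1]
width: 0.0854
gripper_force: 0.0
clock: 15.87
position: [0.4114, -0.2966, 0.1939]
ee_rot: [-0.002, 0.244, 0.97, 0.001]
contact_force: [-0.3, 0.9, 0.1]
width: 0.0854
gripper_force: 0.0
rotvec deg [ 0.0771 -0.2584 -0.2784] shift now [-0.0035  0.0036  0.1279] after turn [-0.0029  0.0037  0.1279] clock 15.8667 w 0.0854257934331658 F [-0.2626  0.8862  0.126 ] pos [ 0.4114 -0.2966  0.1939]
```

```bash
python3 -m handwheel '[{"translation":[-0.003,0.0037,0.02],"angular":[0,0,0],"hand":0},{"translation":[0,0,0.03],"angular":[0,0,0],"hand":0},{"translation":[0,0,0.03],"angular":[0,0,0],"hand":0},{"translation":[0,0,0.028],"angular":[0,0,0],"hand":0},{"translation":[0,0,0.015],"angular":[0,0,0],"hand":0},{"translation":[0,0,0.005],"angular":[0,0,0],"hand":0.2},{"translation":[0,0,0],"angular":[0,0,0],"hand":0.4},{"translation":[0,0,0],"angular":[0,0,0],"hand":0.5},{"translation":[0,0,0],"angular":[0,0,0],"hand":0.6}]' 25
python3 -m handwheel '[{"translation":[0,0,0],"angular":[0,0,0],"hand":0.7},{"translation":[0,0,0],"angular":[0,0,0],"hand":0.8},{"translation":[0,0,0],"angular":[0,0,0],"hand":1},{"translation":[0,0,0],"angular":[0,0,0],"hand":1},{"translation":[0,0,0],"angular":[0,0,0],"hand":1},{"translation":[0,0,0],"angular":[0,0,0],"hand":1}]'
python3 - <<'E'
from h import *
need(.4158,-.2947,.066,152)
im=manip.get_image('top');cv2.imwrite('pics/t3.png',im[:,:,::-1])
# better axis/angle: pointer & hub
cr=lambda p:np.array([270,175])+(np.array(p,float)+.5)/2.96-.5
print(plane("top",cr([(454,155),(760,197),(623,28),(595,318)]),.053))
s=manip.get_image('scene');cv2.imwrite('pics/s3.png',cv2.resize(s[220:360,70:230,::-1],None,fx=4,fy=4,interpolation=2))
E
```

```text
clock: 16.62
position: [0.4179, -0.2939, 0.0694]
ee_rot: [0.001, 0.242, 0.97, -0.0]
contact_force: [0.3, -0.7, -0.2]
width: 0.0386
gripper_force: 0.0
clock: 17.12
position: [0.4175, -0.2942, 0.0695]
ee_rot: [0.001, 0.243, 0.97, -0.0]
contact_force: [-0.6, 0.7, 6.4]
width: 0.0167
gripper_force: 24.5
rotvec deg [-0.0283  0.1065 -0.0711] shift now [ 0.0013 -0.0012  0.0035] after turn [ 0.0013 -0.0012  0.0035] clock 17.1167 w 0.016716660293414676 F [-0.6487  0.7364  6.3545] pos [ 0.4175 -0.2942  0.0695]
[[ 0.5302 -0.2017  0.053 ]
 [ 0.4977 -0.4318  0.053 ]
 [ 0.6286 -0.3342  0.053 ]
 [ 0.4068 -0.3034  0.053 ]]
```

View pics/s3.png

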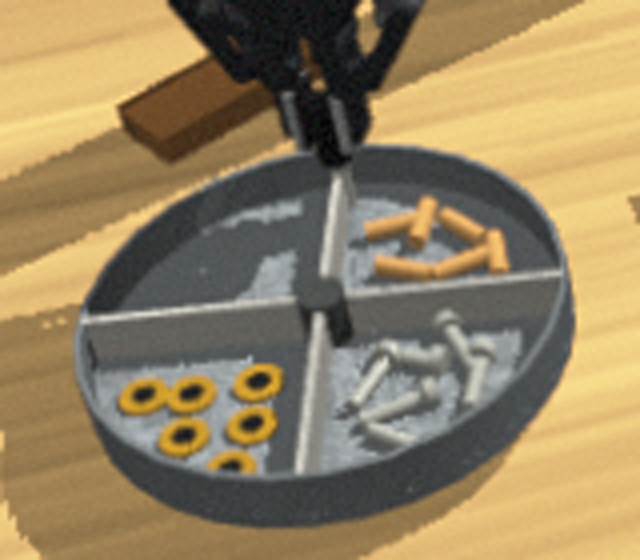

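The fingers hold the knob at crop (330,140). I take one sharper look at the carousel before turning.

```bash
python3 - <<'E'
import cv2
im=cv2.imread("pics/top0.png")[178:310,414:536]
cv2.imwrite("pics/crop4.png",cv2.resize(im,None,fx=4.5,fy=4.5,interpolation=cv2.INTER_CUBIC))
E
```

View pics/crop4.png

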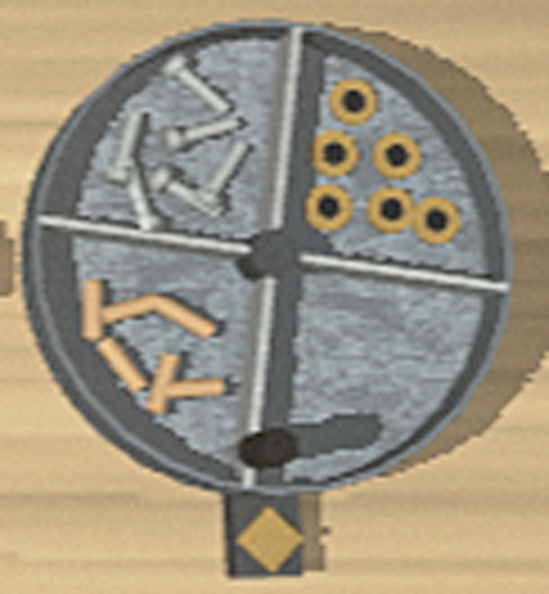

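The crop shows the divider ends at (40,220), (506,289), (297,30) and (249,485). The rim is at x 37–511 and y 22–490, and the diamond centre is at (269,540). I compute the axis and angles from these.

```bash
python3 - <<'E'
from h import *
np.set_printoptions(precision=4,suppress=True)
c=lambda p:np.array([414,178])+(np.array(p,float)+.5)/4.5-.5
P=plane("top",c([(40,220),(506,289),(297,30),(249,485)]),.053)[:,:2]
a,b,d,e=P; A=np.c_[b-a,-(e-d)]; t=np.linalg.solve(A,d-a); print(P,"axis",a+t[0]*(b-a),"mid",P.mean(0))
f=lambda v:np.degrees(np.arctan2(v[1],v[0])); print("angles",f(a-b)-0,f(e-d))
r=plane("top",c([(37,250),(511,260),(280,22),(270,490)]),.053)[:,:2];print("rim",r,(r[0]+r[1])/2,(r[2]+r[3])/2)
O=a+t[0]*(b-a)
for z in(.02,.03,.04,.053):
    p=plane("top",c((269,540)),z)[0,:2]; print(z,p,f(p-O),np.linalg.norm(p-O))
s=lambda p:np.array([70,220])+(np.array(p,float)+.5)/4-.5
S=plane("scene",s([(560,273),(83,320),(308,470)]),.053)[:,:2]; print("scene ends right,left,near",S, S[:2].mean(0),f(S[0]-S[1]))
E
```

```text
[[ 0.5315 -0.2005]
 [ 0.4963 -0.4309]
 [ 0.6283 -0.333 ]
 [ 0.3995 -0.2993]] axis [ 0.5138 -0.3161] mid [ 0.5139 -0.3159]
angles 81.33292143337732 171.62416945574643
rim [[ 0.5163 -0.1986]
 [ 0.5109 -0.4342]
 [ 0.6324 -0.3246]
 [ 0.3971 -0.3095]] [ 0.5136 -0.3164] [ 0.5147 -0.317 ]
0.02 [ 0.3732 -0.3184] -179.08085583857428 0.14068547221008362
0.03 [ 0.373  -0.3152] 179.63471578534518 0.14082165189746798
0.04 [ 0.3729 -0.3121] 178.35341156910246 0.14102844334590053
0.053 [ 0.3727 -0.308 ] 176.69446267196693 0.1414023143076759
scene ends right,left,near [[ 0.5397 -0.2023]
 [ 0.4888 -0.429 ]
 [ 0.6278 -0.3369]] [ 0.5142 -0.3157] 77.33362391602907
```

```bash
python3 -m handwheel '[{"translation":[0.0016,0.0066,0],"angular":[0,0,0],"hand":1},{"translation":[0.0012,0.0066,0],"angular":[0,0,0],"hand":1},{"translation":[0.0008,0.0067,0],"angular":[0,0,0],"hand":1},{"translation":[0.0004,0.0067,0],"angular":[0,0,0],"hand":1},{"translation":[-0.0002,0.0067,0],"angular":[0,0,0],"hand":1},{"translation":[-0.0006,0.0067,0],"angular":[0,0,0],"hand":1},{"translation":[-0.001,0.0066,0],"angular":[0,0,0],"hand":1},{"translation":[-0.0014,0.0066,0],"angular":[0,0,0],"hand":1},{"translation":[0,0,0],"angular":[0,0,0],"hand":1},{"translation":[0,0,0],"angular":[0,0,0],"hand":1}]'
python3 -c "
from h import *
need(.4416,-.247,.0695,152)"
```

```text
clock: 18.05
position: [0.4408, -0.2456, 0.0691]
ee_rot: [-0.001, 0.243, 0.97, 0.0]
contact_force: [-2.3, 1.7, 6.6]
width: 0.0168
gripper_force: 25.0
rotvec deg [ 0.0198 -0.0743 -0.0734] shift now [-0.0013 -0.0008 -0.0004] after turn [-0.0013 -0.0008 -0.0004] clock 18.05 w 0.01683997447852672 F [-2.2656  1.7038  6.6087] pos [ 0.4408 -0.2456  0.0691]
```

```bash
python3 -m handwheel '[{"translation":[-0.001,-0.001,0],"angular":[0,0,0],"hand":1},{"translation":[0,0,0],"angular":[0,0,0],"hand":1},{"translation":[0,0,0],"angular":[0,0,0],"hand":1},{"translation":[0,0,0],"angular":[0,0,0],"hand":0.7},{"translation":[0,0,0],"angular":[0,0,0],"hand":0.5},{"translation":[0,0,0],"angular":[0,0,0],"hand":0.3},{"translation":[0,0,0],"angular":[0,0,0],"hand":0.3}]'
python3 -m handwheel '[{"translation":[0,0,-0.02],"angular":[0,0,0],"hand":0.3},{"translation":[0,0,-0.035],"angular":[0,0,0],"hand":0},{"translation":[0,0,-0.035],"angular":[0,0,0],"hand":0},{"translation":[0,0,-0.02],"angular":[0,0,-7],"hand":0},{"translation":[0,0,0],"angular":[0,0,-7],"hand":0},{"translation":[0,0,0],"angular":[0,0,-7],"hand":0},{"translation":[0,0,0],"angular":[0,0,-7],"hand":0}]'
python3 -m handwheel '[{"translation":[-0.0144,0.0353,0],"angular":[0,0,0],"hand":0},{"translation":[-0.0144,0.0353,0],"angular":[0,0,0],"hand":0},{"translation":[-0.0144,0.0353,0],"angular":[0,0,0],"hand":0},{"translation":[-0.0144,0.0353,0],"angular":[0,0,0],"hand":0},{"translation":[-0.0144,0.0353,0],"angular":[0,0,0],"hand":0},{"translation":[-0.0144,0.0353,0],"angular":[0,0,0],"hand":0},{"translation":[-0.0144,0.0353,0],"angular":[0,0,0],"hand":0},{"translation":[0,0,0],"angular":[0,0,0],"hand":0},{"translation":[0,0,0],"angular":[0,0,0],"hand":0}]'
python3 - <<'E'
from h import *
need(.5415,.0015,.016,180)
im=manip.get_image('top')[:,:,::-1].copy();cv2.imwrite('pics/t5.png',im)
a=cv2.resize(im[178:310,414:536],None,fx=4.2,fy=4.2,interpolation=cv2.INTER_CUBIC)
t=cv2.imread("pics/t2.png")
b=cv2.resize(t[200:245,312:356],None,fx=6,fy=6,interpolation=cv2.INTER_CUBIC)
o=np.zeros((a.shape[0],a.shape[1]+b.shape[1],3),np.uint8);o[:,:a.shape[1]]=a;o[:b.shape[0],a.shape[1]:]=b
print(a.shape,b.shape);cv2.imwrite("pics/c5.png",o)
E
```

```text
clock: 18.63
position: [0.4421, -0.2481, 0.0683]
ee_rot: [0.0, 0.243, 0.97, -0.0]
contact_force: [-0.2, 0.1, 0.2]
width: 0.059
gripper_force: 0.0
clock: 19.22
position: [0.4422, -0.2481, 0.1789]
ee_rot: [0.001, -0.002, 1.0, -0.0]
contact_force: [0.1, -0.8, 0.0]
width: 0.0852
gripper_force: 0.0
clock: 19.97
position: [0.5434, 0.0009, 0.1779]
ee_rot: [-0.0, -0.001, 1.0, -0.0]
contact_force: [0.5, -0.3, 0.3]
width: 0.0854
gripper_force: 0.0
rotvec deg [-0.0102 -0.0142  0.1654] shift now [0.0019 0.0006 0.1619] after turn [0.0019 0.0006 0.1619] clock 19.9667 w 0.0854191717734555 F [ 0.5005 -0.2946  0.3019] pos [0.5434 0.0009 0.1779]
(554, 512, 3) (270, 264, 3)
```

View pics/c5.png

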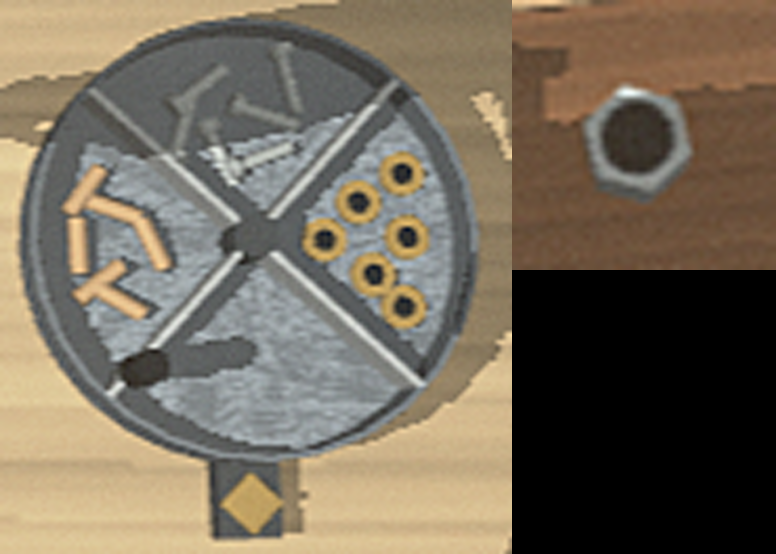

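The left part shows the wheel with divider ends at (93,93), (395,86), (422,383) and (110,392), and the diamond at (251,503). The right part shows the nut, roughly aligned with the tray.

```bash
python3 - <<'E'
from h import *
np.set_printoptions(precision=4,suppress=True)
c=lambda p:np.array([414,178])+(np.array(p,float)+.5)/4.2-.5
P=plane("top",c([(93,93),(422,383),(395,86),(110,392)]),.053)[:,:2]
a,b,d,e=P; t=np.linalg.solve(np.c_[b-a,-(e-d)],d-a); O=a+t[0]*(b-a)
f=lambda v:np.degrees(np.arctan2(v[1],v[0])); print("axis",O,"LR divider",f(b-a)%360,"knob divider",f(e-d)%360)
p=plane("top",c((251,503)),.016)[0,:2]; print("pointer",p,f(p-O)%360)
# nut hexagon
t=cv2.imread("pics/t2.png"); h=cv2.cvtColor(t,cv2.COLOR_BGR2HSV); m=((h[:,:,1]<70)).astype(np.uint8); m[:206]=0;m[240:]=0;m[:,318:] *=1; m[:,:318]=0;m[:,350:]=0
cs,_=cv2.findContours(m,0,1);k=max(cs,key=cv2.contourArea);h=cv2.convexHull(k);q=cv2.approxPolyDP(h,1.5,True)[:,0];print(cv2.contourArea(h),plane("top",q,.045)[:,:2], plane("top",cv2.minEnclosingCircle(k)[0],.045))
E
```

```text
axis [ 0.5147 -0.3163] LR divider 227.12658878812664 knob divider 136.00024187595906
pointer [ 0.3738 -0.3197] 181.37281381453718
248.5 [[ 0.5619  0.0068]
 [ 0.5572 -0.0114]
 [ 0.5411 -0.0181]
 [ 0.5297 -0.0157]
 [ 0.5183 -0.0021]
 [ 0.5229  0.016 ]
 [ 0.5481  0.0204]] [[0.54   0.0023 0.045 ]]
```

```bash
python3 -m handwheel '[{"translation":[0.0022,0.001,0.03],"angular":[0,0,-4],"hand":0},{"translation":[0,0,0.03],"angular":[0,0,-4],"hand":0},{"translation":[0,0,0.03],"angular":[0,0,0],"hand":0},{"translation":[0,0,0.03],"angular":[0,0,0],"hand":0},{"translation":[0,0,0.02],"angular":[0,0,0],"hand":0},{"translation":[0,0,0.015],"angular":[0,0,0],"hand":0},{"translation":[0,0,0.005],"angular":[0,0,0],"hand":0},{"translation":[0,0,0],"angular":[0,0,0],"hand":0.2},{"translation":[0,0,0],"angular":[0,0,0],"hand":0.35}]' 40
python3 -m handwheel '[{"translation":[0,0,0],"angular":[0,0,0],"hand":0.45},{"translation":[0,0,0],"angular":[0,0,0],"hand":0.55},{"translation":[0,0,0],"angular":[0,0,0],"hand":0.7},{"translation":[0,0,0],"angular":[0,0,0],"hand":1},{"translation":[0,0,0],"angular":[0,0,0],"hand":1},{"translation":[0,0,0],"angular":[0,0,0],"hand":1},{"translation":[0,0,0],"angular":[0,0,0],"hand":1}]'
python3 -c "
from h import *
need(.5415,.0018,.016,188)"
```

```text
clock: 20.77
position: [0.541, -0.0009, 0.0187]
ee_rot: [0.0, -0.068, 0.998, -0.0]
contact_force: [-0.6, -0.3, 0.5]
width: 0.0637
gripper_force: 0.0
clock: 21.35
position: [0.5418, -0.0001, 0.0198]
ee_rot: [0.001, -0.069, 0.998, -0.001]
contact_force: [-0.6, -0.5, 7.2]
width: 0.0364
gripper_force: 40.2
rotvec deg [-0.0739  0.1612 -0.0401] shift now [0.0001 0.0019 0.0038] after turn [0.0001 0.0019 0.0038] clock 21.35 w 0.03643932310393577 F [-0.6424 -0.4804  7.1888] pos [ 0.5418 -0.0001  0.0198]
```

```bash
python3 -m handwheel '[{"translation":[0,0,-0.01],"angular":[0,0,0],"hand":1},{"translation":[0,0,-0.03],"angular":[0,0,0],"hand":1},{"translation":[0,0,-0.035],"angular":[0,0,0],"hand":1},{"translation":[0,0,-0.035],"angular":[0,0,0],"hand":1},{"translation":[0,0,-0.02],"angular":[0,0,6],"hand":1}]'
python3 -m handwheel '[{"translation":[0.0118,-0.0349,0],"angular":[0,0,0],"hand":1},{"translation":[0.0118,-0.0349,0],"angular":[0,0,0],"hand":1},{"translation":[0.0118,-0.0349,0],"angular":[0,0,0],"hand":1},{"translation":[0.0118,-0.0349,0],"angular":[0,0,0],"hand":1},{"translation":[0.0118,-0.0349,0],"angular":[0,0,0],"hand":1},{"translation":[0.0118,-0.0349,0],"angular":[0,0,0],"hand":1},{"translation":[0.0118,-0.0349,0],"angular":[0,0,0],"hand":1},{"translation":[0.0118,-0.0349,0],"angular":[0,0,0],"hand":1},{"translation":[0.0118,-0.0349,0],"angular":[0,0,0],"hand":1},{"translation":[0,0,0],"angular":[0,0,0],"hand":1}]'
python3 -c "
from h import *
need(.4467,-.318,.0358,182)"
```

```text
clock: 21.77
position: [0.5421, 0.0002, 0.1525]
ee_rot: [0.003, -0.016, 1.0, -0.0]
contact_force: [1.1, -0.3, -2.1]
width: 0.0366
gripper_force: 40.7
clock: 22.6
position: [0.4437, -0.3241, 0.1489]
ee_rot: [0.0, -0.015, 1.0, -0.003]
contact_force: [0.3, 0.3, -0.6]
width: 0.0357
gripper_force: 40.8
rotvec deg [-0.3432 -0.0014 -0.3209] shift now [-0.0032  0.0067  0.1131] after turn [-0.0032  0.006   0.1131] clock 22.6 w 0.035740586234877865 F [ 0.2885  0.2856 -0.5898] pos [ 0.4437 -0.3241  0.1489]
```

```bash
python3 -m handwheel '[{"translation":[-0.003,0.006,0],"angular":[0,0,0],"hand":1},{"translation":[0,0,0.02],"angular":[0,0,0],"hand":1},{"translation":[0,0,0.03],"angular":[0,0,0],"hand":1},{"translation":[0,0,0.025],"angular":[0,0,0],"hand":1},{"translation":[0,0,0.015],"angular":[0,0,0],"hand":1},{"translation":[0,0,0.012],"angular":[0,0,0],"hand":1},{"translation":[0,0,0.005],"angular":[0,0,0],"hand":1},{"translation":[0,0,0],"angular":[0,0,0],"hand":1},{"translation":[0,0,0],"angular":[0,0,0],"hand":1}]'
python3 -c "
from h import *
need(.4467,-.318,.0358,182)"
```

```text
clock: 23.35
position: [0.4485, -0.3103, 0.0418]
ee_rot: [0.0, -0.017, 1.0, 0.0]
contact_force: [0.5, -0.3, -1.0]
width: 0.0358
gripper_force: 40.8
rotvec deg [0.0043 0.0144 0.0021] shift now [ 0.0021 -0.0076  0.006 ] after turn [ 0.0021 -0.0076  0.006 ] clock 23.35 w 0.03576787704789396 F [ 0.5348 -0.2797 -0.9539] pos [ 0.4485 -0.3103  0.0418]
```

```bash
python3 -m handwheel '[{"translation":[0.002,-0.0073,0],"angular":[0,0,0],"hand":1},{"translation":[0,0,0.003],"angular":[0,0,0],"hand":1},{"translation":[0,0,0.002],"angular":[0,0,0],"hand":1},{"translation":[0,0,0.001],"angular":[0,0,0],"hand":1},{"translation":[0,0,0],"angular":[0,0,0],"hand":1},{"translation":[0,0,0],"angular":[0,0,0],"hand":1}]'
python3 -m handwheel '[{"translation":[0,0,0],"angular":[0,0,0],"hand":0.5},{"translation":[0,0,0],"angular":[0,0,0],"hand":0.4},{"translation":[0,0,0],"angular":[0,0,0],"hand":0.3},{"translation":[0,0,0],"angular":[0,0,0],"hand":0.3},{"translation":[0,0,0],"angular":[0,0,0],"hand":0.3}]'
```

```text
clock: 23.85
position: [0.4463, -0.319, 0.0358]
ee_rot: [0.0, -0.017, 1.0, -0.0]
contact_force: [-1.3, -1.1, 3.0]
width: 0.0362
gripper_force: 41.1
clock: 24.27
position: [0.4462, -0.3185, 0.0352]
ee_rot: [-0.0, -0.017, 1.0, 0.0]
contact_force: [-0.0, -1.0, -0.7]
width: 0.0595
gripper_force: 0.0
```

```bash
python3 -m handwheel '[{"translation":[0,0,-0.02],"angular":[0,0,0],"hand":0.3},{"translation":[0,0,-0.035],"angular":[0,0,0],"hand":0.3},{"translation":[0,0,-0.035],"angular":[0,0,0],"hand":0.3},{"translation":[0,0,-0.035],"angular":[0,0,0],"hand":0},{"translation":[0,0,-0.03],"angular":[0,0,7],"hand":0},{"translation":[0,0,-0.01],"angular":[0,0,7],"hand":0},{"translation":[0,0,0],"angular":[0,0,7],"hand":0},{"translation":[0,0,0],"angular":[0,0,7],"hand":0},{"translation":[0,0,0],"angular":[0,0,7],"hand":0},{"translation":[0,0,0],"angular":[0,0,7],"hand":0}]'
python3 -m handwheel '[{"translation":[0,0,0],"angular":[0,0,7],"hand":0},{"translation":[0,0,0],"angular":[0,0,7],"hand":0},{"translation":[0,0,0],"angular":[0,0,7],"hand":0},{"translation":[0,0,0],"angular":[0,0,7],"hand":0},{"translation":[0,0,0],"angular":[0,0,7],"hand":0},{"translation":[0,0,0],"angular":[0,0,7],"hand":0},{"translation":[0,0,0],"angular":[0,0,2],"hand":0},{"translation":[0.0376,0.0044,0],"angular":[0,0,0],"hand":0},{"translation":[0.0376,0.0044,0],"angular":[0,0,0],"hand":0},{"translation":[0.0376,0.0044,0],"angular":[0,0,0],"hand":0}]'
python3 -m handwheel '[{"translation":[0.0376,0.0044,0],"angular":[0,0,0],"hand":0},{"translation":[0.0376,0.0044,0],"angular":[0,0,0],"hand":0},{"translation":[0.0376,0.0044,0],"angular":[0,0,0],"hand":0},{"translation":[0.0376,0.0044,0],"angular":[0,0,0],"hand":0},{"translation":[0.0376,0.0044,0],"angular":[0,0,0],"hand":0},{"translation":[0.0376,0.0044,0],"angular":[0,0,0],"hand":0},{"translation":[0.0376,0.0044,0],"angular":[0,0,0],"hand":0},{"translation":[0.0376,0.0044,0],"angular":[0,0,0],"hand":0},{"translation":[0.0376,0.0044,0],"angular":[0,0,0],"hand":0},{"translation":[0.0376,0.0044,0],"angular":[0,0,0],"hand":0}]'
python3 -m handwheel '[{"translation":[0.0376,0.0044,0],"angular":[0,0,0],"hand":0},{"translation":[0.0376,0.0044,0],"angular":[0,0,0],"hand":0},{"translation":[0.0376,0.0044,0],"angular":[0,0,0],"hand":0},{"translation":[0.0376,0.0044,0],"angular":[0,0,0],"hand":0},{"translation":[0,0,0],"angular":[0,0,0],"hand":0},{"translation":[0,0,0],"angular":[0,0,0],"hand":0},{"translation":[0,0,0],"angular":[0,0,0],"hand":0}]'
python3 - <<'E'
from h import *
need(.4555,.3253,.0674,95.9)
im=manip.get_image('top')[:,:,::-1].copy();cv2.imwrite('pics/t6.png',im)
a=cv2.resize(im[178:310,414:536],None,fx=4.2,fy=4.2,interpolation=cv2.INTER_CUBIC)
cv2.imwrite("pics/c6.png",a)
E
```

```text
clock: 25.1
position: [0.4462, -0.3185, 0.2004]
ee_rot: [0.0, 0.345, 0.938, -0.0]
contact_force: [0.6, -0.4, 0.5]
width: 0.0851
gripper_force: 0.0
clock: 25.93
position: [0.4474, -0.2041, 0.1999]
ee_rot: [-0.0, 0.67, 0.742, 0.0]
contact_force: [0.9, -0.1, 0.1]
width: 0.0856
gripper_force: 0.0
clock: 26.77
position: [0.4521, 0.1754, 0.2004]
ee_rot: [0.0, 0.669, 0.743, 0.0]
contact_force: [-0.2, -0.1, -0.0]
width: 0.0857
gripper_force: 0.0
clock: 27.35
position: [0.454, 0.3245, 0.1998]
ee_rot: [0.0, 0.669, 0.743, -0.001]
contact_force: [0.9, -0.5, 0.7]
width: 0.0857
gripper_force: 0.0
rotvec deg [-0.0605  0.0756  0.0879] shift now [0.0009 0.0017 0.1324] after turn [0.0007 0.0015 0.1324] clock 27.35 w 0.08565137623893045 F [ 0.8776 -0.4742  0.7019] pos [0.454  0.3245 0.1998]
```

View pics/c6.png

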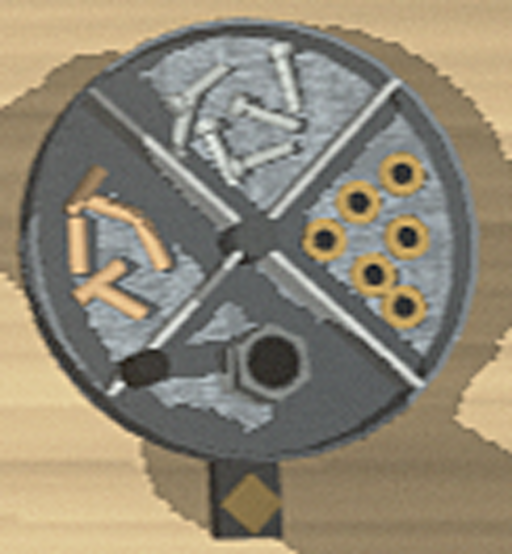

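The nut sits upright at (272,362) in the empty bin, and the dividers are where they were, with the bin at the pointer. Now I take the tin.

```bash
python3 -m handwheel '[{"translation":[0.0007,0.0015,0.01],"angular":[0,0,0],"hand":0},{"translation":[0,0,0.03],"angular":[0,0,0],"hand":0},{"translation":[0,0,0.03],"angular":[0,0,0],"hand":0},{"translation":[0,0,0.03],"angular":[0,0,0],"hand":0},{"translation":[0,0,0.018],"angular":[0,0,0],"hand":0},{"translation":[0,0,0.01],"angular":[0,0,0],"hand":0},{"translation":[0,0,0.005],"angular":[0,0,0],"hand":0},{"translation":[0,0,0],"angular":[0,0,0],"hand":0.1},{"translation":[0,0,0],"angular":[0,0,0],"hand":0.2},{"translation":[0,0,0],"angular":[0,0,0],"hand":0.3}]'
python3 -m handwheel '[{"translation":[0,0,0],"angular":[0,0,0],"hand":0.4},{"translation":[0,0,0],"angular":[0,0,0],"hand":0.45},{"translation":[0,0,0],"angular":[0,0,0],"hand":0.5},{"translation":[0,0,0],"angular":[0,0,0],"hand":0.55},{"translation":[0,0,0],"angular":[0,0,0],"hand":0.7},{"translation":[0,0,0],"angular":[0,0,0],"hand":1},{"translation":[0,0,0],"angular":[0,0,0],"hand":1},{"translation":[0,0,0],"angular":[0,0,0],"hand":1}]' 50
python3 -c "
from h import *
need(.4555,.3253,.0674,95.9)"
```

```text
clock: 28.23
position: [0.4571, 0.3261, 0.0686]
ee_rot: [0.001, 0.67, 0.743, 0.001]
contact_force: [-0.3, 0.3, -0.8]
width: 0.0602
gripper_force: 0.0
clock: 28.9
position: [0.4556, 0.3259, 0.068]
ee_rot: [-0.0, 0.67, 0.743, 0.0]
contact_force: [-2.5, -1.2, 4.8]
width: 0.0414
gripper_force: 50.8
rotvec deg [-0.0039 -0.0141  0.0394] shift now [-0.0006 -0.0002  0.0006] after turn [-0.0006 -0.0002  0.0006] clock 28.9 w 0.04139521365930199 F [-2.5147 -1.174   4.7851] pos [0.4556 0.3259 0.068 ]
```

```bash
python3 -m handwheel '[{"translation":[0,0,-0.01],"angular":[0,0,0],"hand":1},{"translation":[0,0,-0.02],"angular":[0,0,0],"hand":1},{"translation":[0,0,-0.03],"angular":[0,0,0],"hand":1},{"translation":[0,0,-0.03],"angular":[0,0,0],"hand":1},{"translation":[0,0,-0.02],"angular":[0,0,0],"hand":1},{"translation":[0,0,-0.01],"angular":[0,0,0],"hand":1}]'
python3 -m handwheel '[{"translation":[-0.02,0,0],"angular":[0,0,0],"hand":1},{"translation":[-0.035,0,0],"angular":[0,0,0],"hand":1},{"translation":[-0.041,0,0],"angular":[0,0,0],"hand":1},{"translation":[-0.041,0,0],"angular":[0,0,0],"hand":1},{"translation":[-0.041,0,0],"angular":[0,0,0],"hand":1},{"translation":[-0.041,0.001,0],"angular":[0,0,0],"hand":1},{"translation":[-0.041,0.001,0],"angular":[0,0,0],"hand":1},{"translation":[-0.041,0,0],"angular":[0,0,0],"hand":1},{"translation":[-0.04,0,0],"angular":[0,0,0],"hand":1},{"translation":[-0.033,0,0],"angular":[0,0,0],"hand":1}]'
python3 -m handwheel '[{"translation":[0,0,0.02],"angular":[0,0,0],"hand":1},{"translation":[0,0,0.03],"angular":[0,0,0],"hand":1},{"translation":[0,0,0.03],"angular":[0,0,0],"hand":1},{"translation":[0,0,0.02],"angular":[0,0,0],"hand":1},{"translation":[0,0,0.007],"angular":[0,0,0],"hand":1},{"translation":[0,0,0],"angular":[0,0,0],"hand":1},{"translation":[0,0,0],"angular":[0,0,0],"hand":1},{"translation":[0,0,0],"angular":[0,0,0],"hand":1}]'
python3 -c "
from h import *
need(.4958,-.0461,.076,95.9)"
```

```text
clock: 29.4
position: [0.4574, 0.3265, 0.1906]
ee_rot: [0.001, 0.669, 0.743, 0.003]
contact_force: [0.2, 1.0, -1.8]
width: 0.0415
gripper_force: 51.3
clock: 30.23
position: [0.496, -0.0488, 0.1866]
ee_rot: [-0.0, 0.67, 0.742, -0.001]
contact_force: [-0.1, 0.4, -2.0]
width: 0.0415
gripper_force: 51.3
clock: 30.9
position: [0.4979, -0.0462, 0.0815]
ee_rot: [0.001, 0.669, 0.743, 0.001]
contact_force: [0.7, 0.7, -1.6]
width: 0.0413
gripper_force: 51.3
rotvec deg [0.1508 0.06   0.0537] shift now [ 0.0004 -0.0021  0.0055] after turn [ 0.0003 -0.0021  0.0055] clock 30.9 w 0.04128266516170277 F [ 0.6612  0.7273 -1.6429] pos [ 0.4979 -0.0462  0.0815]
```

```bash
python3 -m handwheel '[{"translation":[0.0003,-0.002,0],"angular":[0,0,0],"hand":1},{"translation":[0,0,0.002],"angular":[0,0,0],"hand":1},{"translation":[0,0,0.002],"angular":[0,0,0],"hand":1},{"translation":[0,0,0.001],"angular":[0,0,0],"hand":1},{"translation":[0,0,0],"angular":[0,0,0],"hand":1},{"translation":[0,0,0],"angular":[0,0,0],"hand":1}]'
python3 -c "
from h import *
need(.4958,-.0461,.076,95.9)"
```

```text
clock: 31.4
position: [0.4948, -0.046, 0.076]
ee_rot: [0.0, 0.67, 0.743, 0.0]
contact_force: [-1.1, -0.3, 4.0]
width: 0.0418
gripper_force: 52.0
rotvec deg [0.0403 0.019  0.0391] shift now [-0.0002  0.001   0.    ] after turn [-0.0002  0.001   0.    ] clock 31.4 w 0.04179790259261405 F [-1.1307 -0.3255  3.9944] pos [ 0.4948 -0.046   0.076 ]
```

```bash
python3 -m handwheel '[{"translation":[0,0,0],"angular":[0,0,0],"hand":0.4},{"translation":[0,0,0],"angular":[0,0,0],"hand":0.3},{"translation":[0,0,0],"angular":[0,0,0],"hand":0.15},{"translation":[0,0,0],"angular":[0,0,0],"hand":0},{"translation":[0,0,0],"angular":[0,0,0],"hand":0},{"translation":[0,0,0],"angular":[0,0,0],"hand":0},{"translation":[0,0,0],"angular":[0,0,0],"hand":0}]'
python3 -m handwheel '[{"translation":[0,0,-0.02],"angular":[0,0,0],"hand":0},{"translation":[0,0,-0.03],"angular":[0,0,0],"hand":0},{"translation":[0,0,-0.04],"angular":[0,0,0],"hand":0},{"translation":[0,0,-0.03],"angular":[0,0,0],"hand":0},{"translation":[0,0,0],"angular":[0,0,0],"hand":0}]'
python3 -m handwheel '[{"translation":[0.0374,0.0136,0],"angular":[0,0,0],"hand":0},{"translation":[0.0374,0.0136,0],"angular":[0,0,0],"hand":0},{"translation":[0.0374,0.0136,0],"angular":[0,0,0],"hand":0},{"translation":[0.0374,0.0136,0],"angular":[0,0,0],"hand":0},{"translation":[0.0374,0.0136,0],"angular":[0,0,0],"hand":0},{"translation":[0.0374,0.0136,0],"angular":[0,0,0],"hand":0},{"translation":[0.0374,0.0136,0],"angular":[0,0,0],"hand":0},{"translation":[0.0374,0.0136,0],"angular":[0,0,0],"hand":0},{"translation":[0.0374,0.0136,0],"angular":[0,0,0],"hand":0},{"translation":[0.0374,0.0136,0],"angular":[0,0,0],"hand":0}]'
python3 - <<'E'
from h import *
need(.5912,.34,.067,95.5)
im=manip.get_image('top')[:,:,::-1].copy();cv2.imwrite('pics/t7.png',im)
a=cv2.imread("pics/top0.png")
cv2.imwrite("pics/c7.png",cv2.resize(np.vstack([a[195:290,270:400],im[195:290,270:400]]),None,fx=3.1,fy=3.1,interpolation=cv2.INTER_CUBIC))
# shift of tin top by template match
t=cv2.cvtColor(a,6)[222:258,336:376];g=cv2.cvtColor(im,6)[212:268,326:386]
t,g=[cv2.resize(x,None,fx=8,fy=8,interpolation=cv2.INTER_CUBIC) for x in(t,g)]
r=cv2.matchTemplate(g,t,cv2.TM_CCOEFF_NORMED);print(cv2.minMaxLoc(r)[1],np.array(cv2.minMaxLoc(r)[3])/8-10,"px (u,v)")
E
```

```text
clock: 31.98
position: [0.4946, -0.046, 0.0752]
ee_rot: [-0.0, 0.67, 0.743, -0.0]
contact_force: [0.9, 0.3, 0.6]
width: 0.0853
gripper_force: 0.0
clock: 32.4
position: [0.4987, -0.0469, 0.2017]
ee_rot: [0.006, 0.669, 0.743, 0.003]
contact_force: [1.7, 0.2, 0.9]
width: 0.0853
gripper_force: 0.0
clock: 33.23
position: [0.5911, 0.3421, 0.1944]
ee_rot: [-0.0, 0.669, 0.743, -0.0]
contact_force: [1.2, -0.3, 1.1]
width: 0.0855
gripper_force: 0.0
rotvec deg [-0.0442  0.0286  0.4521] shift now [-0.002   0.      0.1274] after turn [-0.0021 -0.0001  0.1274] clock 33.2333 w 0.08553957091449792 F [ 1.1718 -0.285   1.0834] pos [0.5911 0.3421 0.1944]
0.731951892375946 [0.    0.125] px (u,v)
```

View pics/c7.png

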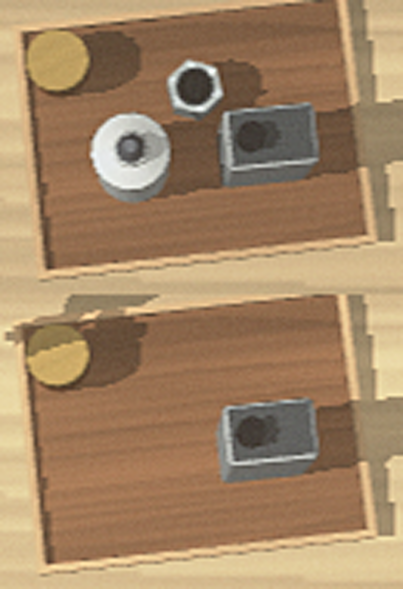

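Compared with the start (upper half), the tin at (268,430) is within about 0.1 px of its original place and has the same angle. Now the bottle.

```bash
python3 -m handwheel '[{"translation":[-0.002,0,0.01],"angular":[0,0,0.4],"hand":0},{"translation":[0,0,0.03],"angular":[0,0,0],"hand":0},{"translation":[0,0,0.03],"angular":[0,0,0],"hand":0},{"translation":[0,0,0.03],"angular":[0,0,0],"hand":0},{"translation":[0,0,0.016],"angular":[0,0,0],"hand":0},{"translation":[0,0,0.008],"angular":[0,0,0],"hand":0},{"translation":[0,0,0.003],"angular":[0,0,0],"hand":0},{"translation":[0,0,0],"angular":[0,0,0],"hand":0.1},{"translation":[0,0,0],"angular":[0,0,0],"hand":0.2},{"translation":[0,0,0],"angular":[0,0,0],"hand":0.3}]' 40
python3 -m handwheel '[{"translation":[0,0,0],"angular":[0,0,0],"hand":0.4},{"translation":[0,0,0],"angular":[0,0,0],"hand":0.5},{"translation":[0,0,0],"angular":[0,0,0],"hand":0.8},{"translation":[0,0,0],"angular":[0,0,0],"hand":1},{"translation":[0,0,0],"angular":[0,0,0],"hand":1},{"translation":[0,0,0],"angular":[0,0,0],"hand":1}]'
python3 -c "
from h import *
need(.5914,.34,.0684,95.5)"
```

```text
clock: 34.12
position: [0.5925, 0.3384, 0.07]
ee_rot: [0.001, 0.672, 0.74, 0.001]
contact_force: [1.0, -0.0, 0.5]
width: 0.0599
gripper_force: 0.0
clock: 34.62
position: [0.592, 0.3385, 0.0702]
ee_rot: [0.001, 0.672, 0.741, 0.001]
contact_force: [-2.5, -0.5, 6.1]
width: 0.0529
gripper_force: 42.1
rotvec deg [ 0.1401 -0.0381  0.0482] shift now [ 0.0016 -0.0004  0.0018] after turn [ 0.0016 -0.0004  0.0018] clock 34.6167 w 0.05285087169901924 F [-2.4613 -0.4972  6.0976] pos [0.592  0.3385 0.0702]
```

```bash
python3 -m handwheel '[{"translation":[0,0,-0.01],"angular":[0,0,0],"hand":1},{"translation":[0,0,-0.02],"angular":[0,0,0],"hand":1},{"translation":[0,0,-0.03],"angular":[0,0,0],"hand":1},{"translation":[0,0,-0.03],"angular":[0,0,0],"hand":1},{"translation":[0,0,-0.02],"angular":[0,0,0],"hand":1},{"translation":[0,0,-0.01],"angular":[0,0,0],"hand":1}]'
python3 -m handwheel '[{"translation":[-0.015,-0.007,0],"angular":[0,0,0],"hand":1},{"translation":[-0.0282,-0.013,0],"angular":[0,0,0],"hand":1},{"translation":[-0.034,-0.0155,0],"angular":[0,0,0],"hand":1},{"translation":[-0.034,-0.0155,0],"angular":[0,0,0],"hand":1},{"translation":[-0.034,-0.0155,0],"angular":[0,0,0],"hand":1},{"translation":[-0.034,-0.0155,0],"angular":[0,0,0],"hand":1},{"translation":[-0.034,-0.0155,0],"angular":[0,0,0],"hand":1},{"translation":[-0.0282,-0.013,0],"angular":[0,0,0],"hand":1},{"translation":[-0.025,-0.013,0],"angular":[0,0,0],"hand":1},{"translation":[-0.015,-0.007,0],"angular":[0,0,0],"hand":1}]'
python3 -m handwheel '[{"translation":[0,0,0],"angular":[0,0,0],"hand":1},{"translation":[0,0,0.02],"angular":[0,0,0],"hand":1},{"translation":[0,0,0.03],"angular":[0,0,0],"hand":1},{"translation":[0,0,0.03],"angular":[0,0,0],"hand":1},{"translation":[0,0,0.02],"angular":[0,0,0],"hand":1},{"translation":[0,0,0.006],"angular":[0,0,0],"hand":1},{"translation":[0,0,0],"angular":[0,0,0],"hand":1},{"translation":[0,0,0],"angular":[0,0,0],"hand":1},{"translation":[0,0,0],"angular":[0,0,0],"hand":1}]'
python3 -c "
from h import *
need(.4884,.0455,.0782,95.5)"
```

```text
clock: 35.12
position: [0.5928, 0.3388, 0.1921]
ee_rot: [0.001, 0.672, 0.74, 0.003]
contact_force: [0.5, 0.6, -2.4]
width: 0.0526
gripper_force: 43.0
clock: 35.95
position: [0.4862, 0.0429, 0.1876]
ee_rot: [-0.001, 0.673, 0.74, -0.002]
contact_force: [-0.4, -0.1, -2.6]
width: 0.0525
gripper_force: 42.9
clock: 36.7
position: [0.4901, 0.0456, 0.0836]
ee_rot: [0.001, 0.672, 0.741, 0.001]
contact_force: [0.0, 0.2, -2.9]
width: 0.0528
gripper_force: 43.0
rotvec deg [0.1704 0.0244 0.0528] shift now [ 0.     -0.0017  0.0053] after turn [ 0.     -0.0017  0.0054] clock 36.7 w 0.05277528948693812 F [ 0.0174  0.2248 -2.9037] pos [0.4901 0.0456 0.0836]
```

```bash
python3 -m handwheel '[{"translation":[0,-0.0012,0],"angular":[0,0,0],"hand":1},{"translation":[0,0,0.002],"angular":[0,0,0],"hand":1},{"translation":[0,0,0.002],"angular":[0,0,0],"hand":1},{"translation":[0,0,0.001],"angular":[0,0,0],"hand":1},{"translation":[0,0,0],"angular":[0,0,0],"hand":1},{"translation":[0,0,0],"angular":[0,0,0],"hand":1}]'
python3 -m handwheel '[{"translation":[0,0,0],"angular":[0,0,0],"hand":0.3},{"translation":[0,0,0],"angular":[0,0,0],"hand":0.2},{"translation":[0,0,0],"angular":[0,0,0],"hand":0.1},{"translation":[0,0,0],"angular":[0,0,0],"hand":0},{"translation":[0,0,0],"angular":[0,0,0],"hand":0},{"translation":[0,0,0],"angular":[0,0,0],"hand":0},{"translation":[0,0,0],"angular":[0,0,0],"hand":0}]'
python3 -m handwheel '[{"translation":[0,0,-0.02],"angular":[0,0,0],"hand":0},{"translation":[0,0,-0.03],"angular":[0,0,0],"hand":0},{"translation":[0,0,-0.04],"angular":[0,0,0],"hand":0},{"translation":[0,0,-0.04],"angular":[0,0,0],"hand":0},{"translation":[0.03,0,0],"angular":[0,0,0],"hand":0},{"translation":[0.04,0,0],"angular":[0,0,0],"hand":0},{"translation":[0.04,0,0],"angular":[0,0,0],"hand":0},{"translation":[0.04,0,0],"angular":[0,0,0],"hand":0},{"translation":[0.04,0,0],"angular":[0,0,0],"hand":0},{"translation":[0.04,0,0],"angular":[0,0,0],"hand":0}]'
python3 -m handwheel '[{"translation":[0.03,0,0],"angular":[0,0,0],"hand":0},{"translation":[0.03,0,0],"angular":[0,0,0],"hand":0},{"translation":[0,0,0],"angular":[0,0,0],"hand":0},{"translation":[0,0,0],"angular":[0,0,0],"hand":0},{"translation":[0,0,0],"angular":[0,0,0],"hand":0}]'
python3 - <<'E'
from h import *
im=manip.get_image('top')[:,:,::-1].copy();cv2.imwrite('pics/t8.png',im)
a=cv2.imread("pics/top0.png")
cv2.imwrite("pics/c8.png",cv2.resize(np.hstack([np.vstack([a[195:290,270:400],im[195:290,270:400]]),im[175:365,400:535][:190]]),None,fx=3,fy=3,interpolation=cv2.INTER_CUBIC))
def match(y0,y1,x0,x1):
    t=cv2.cvtColor(a,6)[y0:y1,x0:x1];g=cv2.cvtColor(im,6)[y0-10:y1+10,x0-10:x1+10]
    t,g=[cv2.resize(x,None,fx=8,fy=8,interpolation=cv2.INTER_CUBIC) for x in(t,g)]
    m=cv2.minMaxLoc(cv2.matchTemplate(g,t,cv2.TM_CCOEFF_NORMED));print(m[1],np.array(m[3])/8-10)
match(222,258,336,376);match(228,260,296,328);match(203,227,276,302)
E
```

```text
clock: 37.2
position: [0.4878, 0.0453, 0.0782]
ee_rot: [0.001, 0.672, 0.74, 0.0]
contact_force: [-2.4, 0.3, 6.3]
width: 0.0526
gripper_force: 43.7
clock: 37.78
position: [0.4874, 0.0453, 0.0772]
ee_rot: [-0.0, 0.672, 0.74, -0.0]
contact_force: [-0.6, 0.5, 0.5]
width: 0.0851
gripper_force: 0.0
clock: 38.62
position: [0.4647, 0.2761, 0.2074]
ee_rot: [0.0, 0.672, 0.74, 0.0]
contact_force: [1.1, -0.9, 0.3]
width: 0.0859
gripper_force: 0.0
clock: 39.03
position: [0.4592, 0.3335, 0.2069]
ee_rot: [0.0, 0.672, 0.741, -0.001]
contact_force: [0.1, -0.6, -0.3]
width: 0.0856
gripper_force: 0.0
0.6907089352607727 [0.125 0.125]
0.8317224383354187 [0.125 0.625]
0.7878839373588562 [0.125 0.   ]
```

View pics/c8.png

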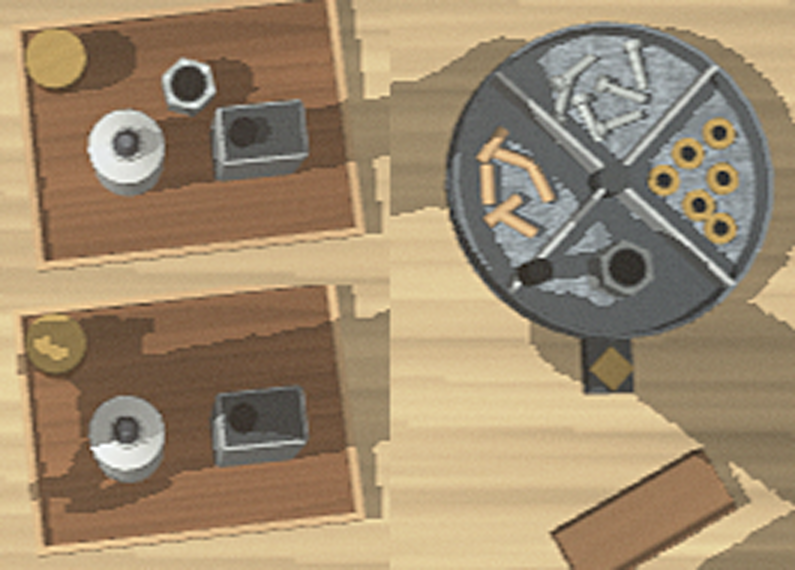

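The bottle (127,435) and the tin (262,425) are upright within about 1 mm of their start marks. The jar is unmoved. The nut is in the bin at the pointer, and the arm is clear.

```bash
python3 -c "
from rig import manip
print(manip.sign_off())"
```

```text
the job is handed in; nothing more can be done
None
```

The job is handed in at about 39 s: the nut is in the empty bin, which is at the pointer to within about 0.2 degrees by the pictures; the bottle and tin are back upright within about 1 mm of where they started, the tin square as before, and the jar was not moved.

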